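# Put three cups back on their own saucers

## Task

The three cups have been put on one another's saucers. Move them round (the cork mat is free to stand a cup on meanwhile) until each stands upright on the saucer of its own size, its foot down in the saucer's well: smallest cup on the smallest saucer, middle on middle, largest on largest. Keep the cups upright all the time and leave the saucers where they are.

Things in the scene. Friction and masses are not known exactly. Their poses are not given: they have to be found in the camera images.
- small_cup_mid (a point): Plain white espresso cup, the smallest: open, 46 mm outside diameter, 50 mm high, wall 3 mm, outside upright over the upper half, drawn in below to a foot 25 mm across. The point is on its axis half-way up, 25 mm above the foot; z up, x towards the loop handle, which reaches 35 mm from the axis, 7 mm thick. Loose, about 90 g. Starts upright on a wrong saucer.
- middle_cup_mid (a point): Plain white coffee cup, the middle one in size: open, 56 mm outside diameter, 60 mm high, wall 3 mm, outside upright over the upper half, drawn in below to a foot 41 mm across. The point is on its axis half-way up, 30 mm above the foot; z up, x towards the loop handle, which reaches 42 mm from the axis, 7 mm thick. Loose, about 140 g. Starts upright on a wrong saucer.
- large_cup_mid (a point): Plain white tea cup, the largest: open, 66 mm outside diameter, 70 mm high, wall 3 mm, outside upright over the upper half, drawn in below to a foot 57 mm across. The point is on its axis half-way up, 35 mm above the foot; z up, x towards the loop handle, which reaches 50 mm from the axis, 7 mm thick. Loose, about 200 g. Starts upright on a wrong saucer.
- small_saucer_well (a point): Plain white round saucer, the smallest of three: 106 mm in diameter, rim 18 mm high. In its middle a sunk well, floor 39 mm across, 3 mm below the level ring round it, sides bevelled (45 mm across at the top). The point is the centre of the well's floor, 4 mm above the worktop; z up. Own saucer of the small cup. Loose, about 170 g.
- middle_saucer_well (a point): Plain white round saucer, the middle one of three: 130 mm in diameter, rim 18 mm high. In its middle a sunk well, floor 55 mm across, 3 mm below the level ring round it, sides bevelled (61 mm across at the top). The point is the centre of the well's floor, 4 mm above the worktop; z up. Own saucer of the middle cup. Loose, about 250 g.
- large_saucer_well (a point): Plain white round saucer, the largest of three: 154 mm in diameter, rim 18 mm high. In its middle a sunk well, floor 71 mm across, 3 mm below the level ring round it, sides bevelled (77 mm across at the top). The point is the centre of the well's floor, 4 mm above the worktop; z up. Own saucer of the large cup. Loose, about 340 g.
- cork_mat_top (a point): Round cork mat, 124 mm across, 6 mm thick, fixed, empty at the start: a free spot for a cup. The point is the centre of its upper face, z up. Mat and saucers lie at four places about 0.2 m apart, dealt out afresh each time; only coffee capsules (34 mm high) and a teaspoon lie between them, and nothing taller than the cups stands within 0.12 m of a saucer's or the mat's centre.
Things that resemble listed ones, but are neither listed nor needed, are in the scene too. What is shaped like the part that bears large_cup_mid but black or turquoise is not meant.

How it is judged (in metres and radians):
At the end, for the whole second after the job is handed in: Each cup stands still and upright (within 3 degrees) on the saucer of its own size with its foot down on the well's floor (within 2 mm in height, axis within 10 mm of the well's centre); every saucer lies level within 30 mm of where it started (horizontal distance between small_cup_mid and small_saucer_well below 0.01 m and z of small_cup_mid in the frame of small_saucer_well between 0.022 and 0.0268 m and angle between each of small_cup_mid, small_saucer_well, middle_cup_mid, middle_saucer_well, large_cup_mid, large_saucer_well's own z axis and vertical below 0.05 rad and linear speed of each of small_cup, middle_cup, large_cup below 0.02 m/s and distance of each of small_saucer_well, middle_saucer_well, large_saucer_well from where it was at the start of the episode below 0.03 m and horizontal distance between middle_cup_mid and middle_saucer_well below 0.01 m and z of middle_cup_mid in the frame of middle_saucer_well between 0.027 and 0.0318 m and horizontal distance between large_cup_mid and large_saucer_well below 0.01 m and z of large_cup_mid in the frame of large_saucer_well between 0.032 and 0.0368 m); the robot touches nothing.
It fails at once if the small cup was tipped over (more than 35 degrees) (angle between small_cup_mid's own z axis and vertical above 0.61 rad).
It fails at once if the middle cup was tipped over (more than 35 degrees) (angle between middle_cup_mid's own z axis and vertical above 0.61 rad).
It fails at once if the large cup was tipped over (more than 35 degrees) (angle between large_cup_mid's own z axis and vertical above 0.61 rad).
It also fails if it takes over 109 s, if anything falls off the work surface, if the arm or the gripper's body presses on something with over 40 N, if the wrist force passes 120 N, or if a joint passes its speed limit or range.

## Robot

A 6-joint arm with a two-finger parallel gripper is mounted at the origin on a cart in front of the work surface, level with it; the furniture and walls round the work are solid. World frame = base frame: x ahead of the robot, y to its left, z up, the work surface at z = 0. Lengths are in mm, angles in rad, forces in N, time in s.
With the tool pointing down it reaches from about 350 to 925 mm from the base axis. Payload 6.4 kg.
Tool frame: the origin (TCP) lies at the very end of the fingers, on their centre line; the grasp point (between the pads) lies 19 mm behind it; z points along the fingers, y is the line along which they close (so a half turn about z gives the same grasp; the last joint's range is limited). The gripper opens to 94 mm and grips with 3 to 60 N. Pads are 16 mm wide; open, the fingers measure 119 mm over their backs; the gripper's body (75 mm by 177 mm) begins 78 mm behind the grasp point.
Start: joints at [-1.302, 0.245, 1.558, -0, 1.339, -0.174], TCP at [278.512, -587.32, 205.455] pointing down, gripper open.
Joint ranges: [-3.13, 3.13], [-1.02, 2.26], [0.13, 2.54], [-0.95, 4.09], [0.21, 2.88], [-2.74, 2.74]. Speed limits (rad/s): [2.57, 2.57, 3.14, 3.14, 3.14, 3.14].

## Interface

Orientations are given as [roll, pitch, yaw] about the fixed x, y, z axes, in that order (R = Rz(yaw) Ry(pitch) Rx(roll)).
In Python, from plant import get_state, capture, hand_in, search_frame, place_of gives the robot as it stands.
- The arm moves only by the tool arm_command, never from a script. Its argument "plan" is one flat list of numbers, 5 for each row, row after row: the finger opening in mm, from 0 to 94, then the shift along the tool's x, y, z in units of 30 mm (1.0 is 30 mm), then the turn about the tool's z in units of 6 degrees (1.0 is 6 degrees). A call has 1 to 5 rows; each row shifts and turns the commanded pose from where the row before left it, along the tool's axes as they then stand; what a row does not reach is not made up. A row lasts 1/12 s, in which the tool goes at most 41.7 mm and 7.16 degrees, less where a joint would pass 70% of its speed; a pose out of reach is approached as far as the arm can. A call is refused whole if a number of a shift passes 1 or a number of a turn 1, either way. A call with a gripper value outside its range is refused whole. The fingers move at their own pace and stop on an object; "newtons" is the grip in N (left out, the last holds). Time passes only in rows, so rows that do not move let the fingers close. It gives the time, the measured TCP pose, the force, the opening and the grip force at its end, in the units of the state.
- get_state(): the state, without advancing time (a new reading comes with each control period).
- capture(name): name is "scene" or "side" or "wrist"; returns a dict with "color" (480x640x3 uint8, blue, green, red), "z_map" (480x640 float32, mm along the optical axis (not along the pixel's ray), 0 where there is no reading), "fovy" (degrees; the focal length in pixels is half the picture's height over the tangent of half this angle, whatever the lens; pixels are square), "cx", "cy" (the principal point, pixels), "rvec" (rotation vector, rad) and "tvec" (3), from world to camera coordinates, as OpenCV has them; the wrist camera has in their place "tool_from_camera" (4x4, takes a point from camera to tool coordinates, whose origin is the TCP and whose axes are the flange's). Camera axes: x right, y down, z forward; pixel columns grow to the right and rows downward; lengths in mm; the calibration is good to about 2 mm. A picture is of the moment at which its call begins: read the wrist's pose just before it.
- hand_in(): hands the job in; it is judged then, once.
Trained networks look in the newest picture that a camera, given by its name, has taken for a name from the list of things; names that differ only in an ending like _2 or _b are one class to them, and where a whole thing is asked for, a point or a joint stands for the part that bears it (a point fixed in the world has none). Each returns a list of dicts, best first, with "conf" (0 to 1); they miss things now and then, are a little off and sometimes report something else, mostly with a low value. They report only what shows in the picture. A call takes as long as a camera call. They do not tell look-alikes from the thing itself.
- search_frame(camera, query): "extent" ([left, top, right, bottom] in pixels, round what is visible of it).
- place_of(camera, query): "point" ([column, row] in pixels: a listed point, or the origin of a listed thing).
The state is a dict: "t": time; "qpos": joint angles; "joint_velocities": joint speeds; "effort": joint torques, N m; "position": TCP position; "tool_rot": TCP orientation; "ft_force": force on the tool from outside, world axes, zero at the start; "moment": the same for the moment, N m; "grip_width": opening from 0.0 (shut) to 1.0 (fully open); "finger_force": force on a finger pad.
Only numpy, scipy, OpenCV 4.12 (cv2) and the standard library are available. Lean on these libraries where they do the work, as an engineer would, in place of code of your own. Each camera call takes 0.05 s, during which the arm holds its last target. There are 200 camera calls.

## Working session

There is one attempt and no reset: what is moved stays moved. The work goes in short steps, Python scripts to look and compute and a tool call to move; the robot and the scene stay as the last step left them, time stands still between calls to the robot, and variables do not carry over. Pictures are saved under pics/ and viewed, at most 14 in all, crops included, and the job is handed in when it is done.

Besides the shell and the picture viewer there is one more tool, called after "Request:" as a command line: name --argument value ..., lists and objects as JSON in quotes. arm_command: Moves the arm, as the interface text tells. Its arguments: {"type":"object","properties":{"plan":{"type":"array"},"newtons":{"type":"number"}},"required":["plan"]}

```bash
mkdir -p pics; cat > h.py <<'E'
import numpy as np,cv2
from plant import *
def W(c,uv,z=None):
    "pixel to world; z=height plane (mm) or None to use depth"
    f=240/np.tan(np.radians(c['fovy'])/2)
    u,v=uv; d=np.array([(u-c['cx'])/f,(v-c['cy'])/f,1.])
    R=cv2.Rodrigues(np.array(c['rvec'],float))[0];t=np.array(c['tvec'],float).ravel()
    o=-R.T@t; r=R.T@d
    if z is None: s=c['z_map'][int(round(v)),int(round(u))]
    else: s=(z-o[2])/r[2]
    return o+s*r
E
python3 - <<'E'
from h import *
print(get_state())
for n in ['scene','side']:
    c=capture(n);cv2.imwrite(f'pics/{n}0.png',c['color']);print({k:c[k] for k in c if k not in('color','z_map')})
    for q,z in [('small_cup_mid',40),('middle_cup_mid',40),('large_cup_mid',40),('small_saucer_well',4),('middle_saucer_well',4),('large_saucer_well',4),('cork_mat_top',6)]:
        for d in place_of(n,q)[:4]: print(n,q,np.round(d['point']),round(d['conf'],2),W(c,d['point'],z).round())
E
```

```text
{'t': 0.0, 'qpos': array([-1.30209159e+00,  2.45799199e-01,  1.55898439e+00,  3.45194500e-05,
        1.33867000e+00, -1.74118641e-01]), 'joint_velocities': array([ 1.44840092e-03,  6.79249334e-04,  1.31906206e-04,  7.07636185e-04,
        9.81123723e-04, -6.48842500e-05]), 'effort': array([ 1.18377477e-03, -4.15824437e+01, -3.14604878e+01,  6.85617328e-02,
        3.31529137e-02, -1.38710948e-04]), 'position': array([ 278.36614748, -586.73362752,  204.37078764]), 'tool_rot': array([-3.13976567e+00, -3.55459913e-04,  4.42815081e-01]), 'ft_force': array([0.06655659, 0.18021072, 0.1627185 ]), 'moment': array([-0.00147506, -0.01852389,  0.01388889]), 'finger_force': 0.0, 'grip_width': 0.9989214903679903}
{'fovy': 46.40315154773195, 'cx': 323.0954129974439, 'cy': 232.79008549403804, 'rvec': array([ 0.57768867, -2.41388444,  1.44959976]), 'tvec': array([ 520.08236037,   70.72318795, 1511.54354201])}
scene small_cup_mid [342. 188.] 0.8 [ 598. -153.   40.]
scene middle_cup_mid [371. 218.] 0.84 [421.   8.  40.]
scene large_cup_mid [325. 263.] 0.84 [424. 302.  40.]
scene large_cup_mid [289. 3
[... 253 characters left out ...]
 6.]
{'fovy': 46.30901669925541, 'cx': 305.97206216061494, 'cy': 241.14539451548117, 'rvec': array([ 1.98125467, -1.44198243,  0.59875376]), 'tvec': array([   7.42983799,  401.33292791, 1100.12152649])}
side small_cup_mid [443. 246.] 0.92 [ 589. -169.   40.]
side small_cup_mid [250. 256.] 0.49 [404. 284.  40.]
side middle_cup_mid [368. 279.] 0.79 [420. -14.  40.]
side middle_cup_mid [365. 290.] 0.37 [386. -14.  40.]
side large_cup_mid [143. 242.] 0.94 [366. 562.  40.]
side large_cup_mid [245. 248.] 0.86 [426. 306.  40.]
side small_saucer_well [249. 259.] 0.58 [425. 297.   4.]
side middle_saucer_well [439. 252.] 0.98 [ 602. -165.    4.]
side large_saucer_well [364. 289.] 0.97 [419.  -9.   4.]
```

View pics/scene0.png

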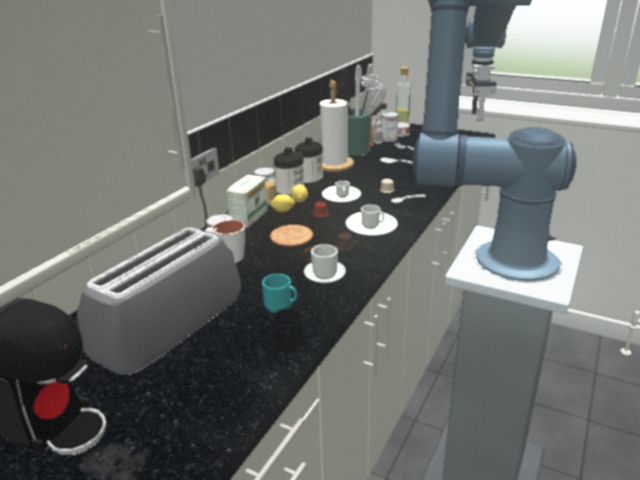

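View pics/side0.png

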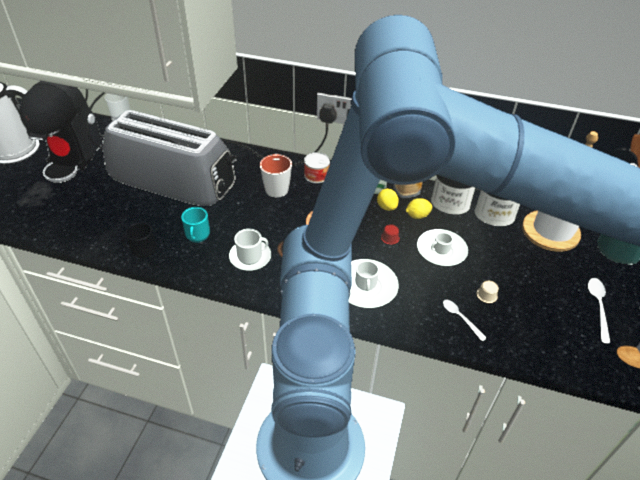

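Cups: large at scene (325,263) on the small saucer, middle (371,218) on the large saucer, small (342,188) on the middle saucer. The mat is at (291,238). Look-alikes: the turquoise mug (278,292), a black mug (289,325), and the red-inside mug (230,240). Those are excluded by colour or because they have no saucer. I'll go above the middle cup first.

Request:
arm_command --plan '[94,0.81,-1,0,0,94,0.81,-1,0,0,94,0.81,-1,0,0,94,0.81,-1,0,0,94,0.81,-1,0,0]'

```text
t: 1.22
position: [324.1, -398.0, 205.4]
tool_rot: [3.141, -0.0, 0.442]
ft_force: [0.6, -0.5, 0.5]
grip_width: 0.999
finger_force: 0.0
```

Request:
arm_command --plan '[94,0.81,-1,0,0,94,0.81,-1,0,0,94,0.81,-1,0,0,94,0.81,-1,0,0,94,0.81,-1,0,0]'

```text
t: 1.63
position: [369.6, -210.4, 205.7]
tool_rot: [3.141, -0.0, 0.442]
ft_force: [1.3, 0.4, 0.1]
grip_width: 0.998
finger_force: 0.0
```

Request:
arm_command --plan '[94,0.81,-1,0,0,94,0.81,-1,0,0,94,0.81,-1,0,0,94,0.81,-1,0,0,94,0,0,0,0]'

```text
t: 2.05
position: [406.5, -56.8, 205.7]
tool_rot: [-3.141, -0.002, 0.451]
ft_force: [0.5, 0.2, 0.3]
grip_width: 1.001
finger_force: 0.0
```

```bash
cat >> h.py <<'E'
from scipy.spatial.transform import Rotation as Rt
def wrist():
    s=get_state();c=capture('wrist')
    T=np.eye(4);T[:3,:3]=Rt.from_euler('xyz',s['tool_rot']).as_matrix();T[:3,3]=s['position']
    M=np.linalg.inv(T@np.array(c['tool_from_camera']))
    c['rvec']=cv2.Rodrigues(M[:3,:3])[0].ravel();c['tvec']=M[:3,3]
    return s,c
def look(name,qs):
    s,c=wrist();cv2.imwrite(f'pics/{name}.png',c['color'])
    print('t',s['t'],s['position'].round(1),s['tool_rot'].round(3))
    for q,z in qs:
        for d in place_of('wrist',q)[:2]: print(q,np.round(d['point']),round(d['conf'],2),W(c,d['point'],z).round(1))
    return s,c
def go(s,xy,yaw=None):
    "units to go in tool axes as they stand"
    a=s['tool_rot'][2];d=np.array(xy)-s['position'][:2]
    print('tool x,y units',(np.array([[np.cos(a),np.sin(a)],[np.sin(a),-np.cos(a)]])@d/30).round(3),
      '' if yaw is None else ('turn units',np.round(-np.degrees((yaw-a+np.pi/2)%np.pi-np.pi/2)/6,2)))
E
python3 - <<'E'
from h import *
s,c=look('w1',[('middle_cup_mid',34),('large_saucer_well',4)])
print(c['tool_from_camera'],c['fovy'])
E
```

```text
t 2.05 [406.5 -56.8 205.7] [-3.141e+00 -2.000e-03  4.510e-01]
middle_cup_mid [281. 169.] 0.71 [433.6  -4.5  34. ]
[[ 6.63710279e-04 -9.60597634e-01 -2.77941983e-01  8.01417204e+01]
 [ 9.99999730e-01  7.25434480e-04 -1.19235479e-04  4.94456177e-01]
 [ 3.16166017e-04 -2.77941829e-01  9.60597855e-01 -1.78705659e+02]
 [ 0.00000000e+00  0.00000000e+00  0.00000000e+00  1.00000000e+00]] 65.90744650078707
```

View pics/w1.png

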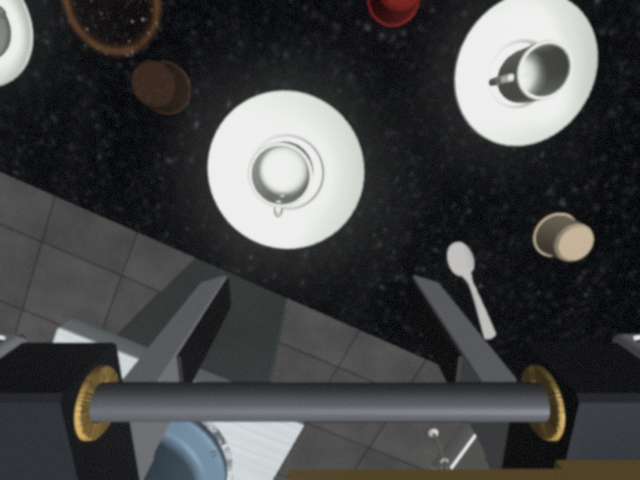

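The wrist view shows the middle cup at (281,170) on the large saucer (286,170). Its handle points down the image at (278,210), which is tool −x. Upper right at (540,70) is the small cup on the middle saucer, handle pointing left.

```bash
cat >> h.py <<'E'
def cloud(c):
    f=240/np.tan(np.radians(c['fovy'])/2);v,u=np.mgrid[:480,:640];z=c['z_map'];m=z>0
    P=np.stack([(u-c['cx'])/f*z,(v-c['cy'])/f*z,z],-1)[m]
    R=cv2.Rodrigues(np.array(c['rvec'],float))[0]
    return (P-np.array(c['tvec']).ravel())@R
def circ(P):
    from scipy.optimize import least_squares
    q=P[:,:2];m=q.mean(0)
    r=least_squares(lambda p:np.hypot(*(q-p[:2]).T)-p[2],[*m,30],loss='soft_l1',f_scale=1.).x
    return r.round(1)
def cup(P,xy,ztop,R):
    q=P[np.hypot(*(P[:,:2]-xy).T)<R+12]
    rim=q[abs(q[:,2]-ztop)<4]
    r=circ(rim);d=q[:,:2]-r[:2];n=np.hypot(*d.T)
    q2=P[(P[:,2]>ztop-32)&(P[:,2]<ztop-6)];d=q2[:,:2]-r[:2];n=np.hypot(*d.T);h=d[(n>R+3)&(n<R*1.6)]
    a=np.arctan2(*h.mean(0)[::-1]) if len(h) else None
    print('cup',r,'n',len(rim),'zmax',q[:,2].max().round(1),'handle yaw',a,len(h))
    return r,a
def saucer(P,xy,R):
    q=P[(P[:,2]>13)&(P[:,2]<21)];n=np.hypot(*(q[:,:2]-xy).T);q=q[(n>R-14)&(n<R+10)]
    r=circ(q)if len(q)>20 else None; print('saucer',r,len(q));return r
E
python3 - <<'E'
from h import *
s,c=wrist();P=cloud(c);np.save('P1',P)
r,a=cup(P,[424,-4],64,28);saucer(P,[420,-4],77)
go(s,r[:2],a)
r,a=cup(P,[597,-165],54,23);saucer(P,[602,-168],65)
E
```

```text
cup [432.5  -7.4  26.2] n 770 zmax 328.0 handle yaw -2.8133819328543317 63
saucer [428.4  -8.9  72.9] 3915
tool x,y units [ 1.582 -1.268] ('turn units', np.float64(1.1))
cup [ 603.8 -167.1   21.3] n 868 zmax 55.7 handle yaw 2.205287939724758 161
saucer [ 608.3 -168.7   61.2] 3200
```

Request:
arm_command --plan '[94,0.79,-0.63,0,0,94,0.79,-0.63,0,0,94,0,0,0.7,1,94,0,0,0.8,0,94,0,0,0,0]'

```text
t: 2.67
position: [429.8, -8.1, 156.3]
tool_rot: [-3.137, 0.007, 0.336]
ft_force: [-0.8, 0.9, -0.9]
grip_width: 1.001
finger_force: 0.0
```

```bash
python3 - <<'E'
from h import *
s,c=look('w2',[('middle_cup_mid',34),('large_saucer_well',4)]);P=cloud(c)
r,a=cup(P[P[:,2]<100],[432,-7],64,28);saucer(P,[428,-8],77)
go(s,r[:2],a)
E
```

```text
t 2.6667 [429.8  -8.1 156.3] [-3.137  0.007  0.336]
middle_cup_mid [319. 227.] 0.7 [432.4  -7.3  34. ]
middle_cup_mid [592.  88.] 0.21 [ 602.1 -165.1   34. ]
cup [432.7  -7.2  26.2] n 984 zmax 65.5 handle yaw -2.8230482095181486 51
saucer [429.6  -9.4  72.2] 5587
tool x,y units [0.102 0.002] ('turn units', np.float64(0.16))
```

View pics/w2.png

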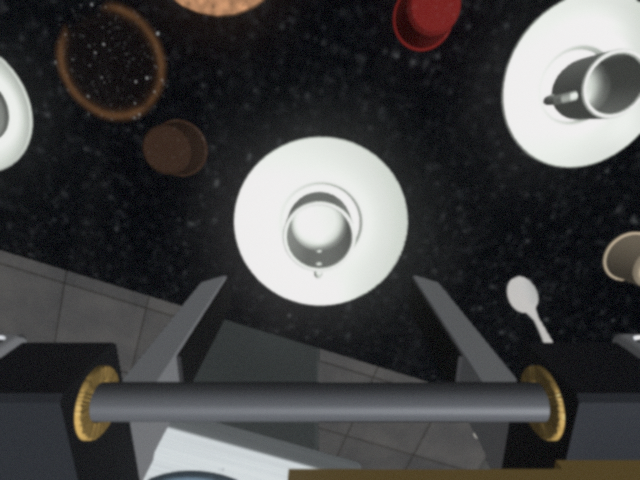

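The cup sits between the fingers at (320,235), handle down at (318,273). The alignment is good, so I'll descend and grip.

Request:
arm_command --plan '[94,0.1,0,0.9,0,94,0,0,1,0,94,0,0,1,0,94,0,0,0.9,0,94,0,0,0.35,0]'

```text
t: 3.23
position: [434.2, -7.1, 34.2]
tool_rot: [-3.14, 0.003, 0.337]
ft_force: [0.3, -0.6, -1.4]
grip_width: 1.0
finger_force: 0.0
```

Request:
arm_command --plan '[50,0,0,0,0,50,0,0,0,0,50,0,0,0,0,50,0,0,0,0,50,0,0,0,0]' --newtons 15

```text
t: 3.65
position: [436.8, -7.0, 37.6]
tool_rot: [3.14, -0.003, 0.338]
ft_force: [-0.4, 0.1, -0.7]
grip_width: 0.68
finger_force: 0.0
```

Request:
arm_command --plan '[50,0,0,0,0,50,0,0,0,0,50,0,0,0,0,50,0,0,0,0]' --newtons 15

```text
t: 3.98
position: [436.0, -6.6, 36.8]
tool_rot: [3.141, -0.001, 0.338]
ft_force: [-1.4, 0.3, 6.3]
grip_width: 0.573
finger_force: 15.0
```

```bash
python3 - <<'E'
from h import *
s=get_state();print(s['t'],s['position'],s['grip_width'],s['finger_force'])
E
```

```text
3.9833 [436.00973638  -6.64242892  36.78124131] 0.5730191383096153 14.982186672859825
```

Request:
arm_command --plan '[50,0,0,-0.5,0,50,0,0,-1,0,50,0,0,-1,0,50,0.4,-0.2,-0.5,0,50,0.8,-0.4,0,0]'

```text
t: 4.4
position: [465.5, 21.2, 129.9]
tool_rot: [3.137, -0.006, 0.336]
ft_force: [1.0, 0.6, -0.2]
grip_width: 0.576
finger_force: 15.0
```

Request:
arm_command --plan '[50,1,-0.5,0,0,50,1,-0.5,0,0,50,1,-0.5,0,0,50,0.8,-0.4,0,0,50,0.3,-0.2,0,0]'

```text
t: 4.82
position: [560.1, 124.6, 125.6]
tool_rot: [-3.141, -0.0, 0.34]
ft_force: [0.6, -0.3, -1.3]
grip_width: 0.574
finger_force: 15.0
```

```bash
python3 - <<'E'
from h import *
s,c=look('w3',[('cork_mat_top',6)])
print(s['grip_width'],s['finger_force']);go(s,[606,167])
P=cloud(c);
E
```

```text
t 4.8167 [560.1 124.6 125.6] [-3.141 -0.     0.34 ]
cork_mat_top [323. 153.] 0.94 [621.6 142.6   6. ]
0.5744704157559347 14.982491038972512
tool x,y units [ 1.916 -0.822]
```

View pics/w3.png

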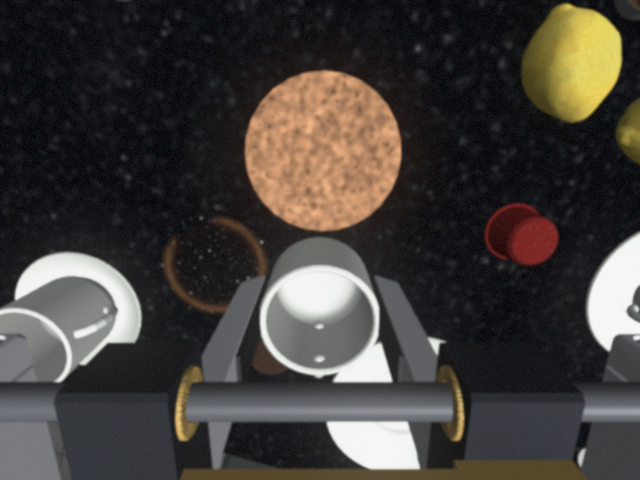

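The wrist view shows the held cup and the mat straight ahead at (323,150). I'll move over it and lower.

Request:
arm_command --plan '[50,0.8,0,0,0,50,0.9,0,0,0,50,0.45,0,0.6,0,50,0,0,1,0,50,0,0,0.8,0]'

```text
t: 5.33
position: [619.0, 142.7, 52.9]
tool_rot: [3.141, 0.0, 0.337]
ft_force: [-0.5, 0.2, -2.1]
grip_width: 0.571
finger_force: 15.0
```

Request:
arm_command --plan '[50,0,0,0.25,0,50,0,0,0.1,0,50,0,0,0,0]'

```text
t: 5.58
position: [618.7, 143.2, 43.4]
tool_rot: [-3.141, 0.001, 0.337]
ft_force: [-0.2, 0.2, -1.8]
grip_width: 0.574
finger_force: 15.0
```

Request:
arm_command --plan '[50,0,0,0.07,0,50,0,0,0.05,0,50,0,0,0,0]'

```text
t: 5.83
position: [620.1, 143.9, 41.1]
tool_rot: [3.141, -0.002, 0.338]
ft_force: [-0.4, 0.1, -1.3]
grip_width: 0.574
finger_force: 15.0
```

Request:
arm_command --plan '[50,0,0,0.05,0,50,0,0,0.0,0,50,0,0,0,0]'

```text
t: 6.08
position: [619.7, 144.0, 38.9]
tool_rot: [3.141, -0.001, 0.338]
ft_force: [-0.5, 0.7, 0.2]
grip_width: 0.576
finger_force: 15.0
```

Request:
arm_command --plan '[50,0,0,0.04,0,80,0,0,0,0,80,0,0,0,0,80,0,0,0,0,80,0,0,0,0]'

```text
t: 6.5
position: [619.3, 143.9, 37.0]
tool_rot: [-3.142, 0.0, 0.338]
ft_force: [0.1, 0.4, 0.2]
grip_width: 0.818
finger_force: 0.0
```

Request:
arm_command --plan '[94,0,0,-0.4,0,94,0,0,-1,0,94,0,0,-1,0,94,0,0,-1,0,94,0,0,-1,0]'

```text
t: 6.92
position: [619.3, 143.9, 171.5]
tool_rot: [3.141, -0.0, 0.338]
ft_force: [1.1, -0.2, 0.0]
grip_width: 1.001
finger_force: 0.0
```

```bash
python3 - <<'E'
from h import *
s,c=look('w4',[('middle_cup_mid',36),('large_cup_mid',42)]);P=cloud(c)
cup(P[P[:,2]<100],[617,142],66,28)
go(s,[420,303])
E
```

```text
t 6.9167 [619.3 143.9 171.5] [ 3.141 -0.     0.338]
middle_cup_mid [318. 228.] 0.56 [618.3 144.3  36. ]
middle_cup_mid [615. 339.] 0.21 [ 609.9 -160.8   36. ]
cup [616.9 142.1  26.2] n 890 zmax 67.7 handle yaw -2.8160316566321293 43
tool x,y units [-4.509 -7.205]
```

Request:
arm_command --plan '[94,-0.5,-0.9,0,0,94,-0.5,-1,-0.3,0,94,-0.6,-1,0,0,94,-0.6,-1,0,0,94,-0.6,-1,0,0]'

```text
t: 7.48
position: [489.1, 255.2, 176.7]
tool_rot: [-3.141, 0.003, 0.338]
ft_force: [0.1, 0.5, 0.7]
grip_width: 1.0
finger_force: 0.0
```

Request:
arm_command --plan '[94,-0.7,-1,0,0,94,-0.6,-0.8,0,0,94,-0.3,-0.4,0,0,94,0,0,0,0]'

```text
t: 7.82
position: [421.6, 302.0, 177.0]
tool_rot: [-3.142, 0.002, 0.342]
ft_force: [0.6, 0.1, -1.3]
grip_width: 0.996
finger_force: 0.0
```

```bash
python3 - <<'E'
from h import *
s,c=look('w5',[('large_cup_mid',42),('small_saucer_well',4)]);P=cloud(c)
P=P[P[:,2]<100]
r,a=cup(P,[425,303],77,33);saucer(P,[422,303],53)
print(s['qpos']);go(s,r[:2],a)
E
```

```text
t 7.8167 [421.6 302.  177. ] [-3.142e+00  2.000e-03  3.420e-01]
large_cup_mid [326. 224.] 0.83 [426.4 296.3  42. ]
large_cup_mid [151. 111.] 0.81 [467.3 460.4  42. ]
cup [427.9 297.8  31.2] n 1123 zmax 78.4 handle yaw -0.9923368131987027 128
saucer [428.  296.2  50.5] 1440
[ 4.02739156e-01 -3.53953161e-02  1.91511881e+00  2.07295064e-04
  1.26426335e+00  1.63196891e+00]
tool x,y units [0.152 0.204] ('turn units', np.float64(12.74))
```

View pics/w5.png

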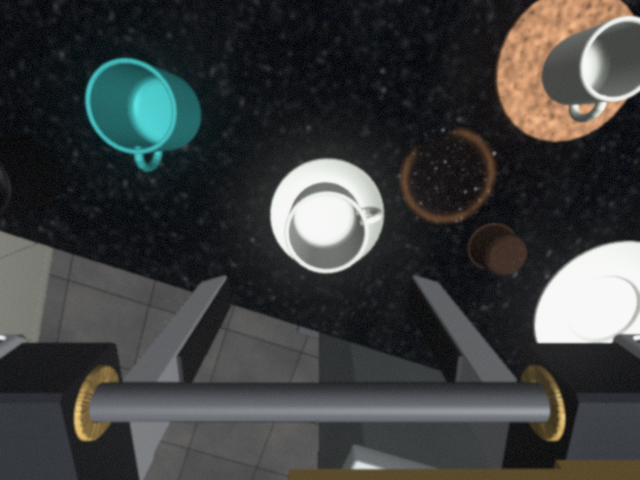

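Large cup is at (326,225) with its handle to the right at (372,213). The joint-6 range rules out the short turn, so I'll turn the other way.

Request:
arm_command --plan '[94,0.15,0.2,0,0,94,0,0,0,-1,94,0,0,0,-1,94,0,0,0,-1,94,0,0,0,-1]'

```text
t: 8.38
position: [432.1, 295.7, 178.0]
tool_rot: [3.141, 0.0, 0.76]
ft_force: [1.6, 0.2, -0.5]
grip_width: 0.998
finger_force: 0.0
```

Request:
arm_command --plan '[94,0,0,0,-1,94,0,0,0,-1,94,0,0,0,-1,94,0,0,0,-1,94,0,0,0,-1]'

```text
t: 8.8
position: [432.1, 295.7, 178.1]
tool_rot: [3.141, 0.0, 1.283]
ft_force: [-0.4, 0.2, -0.2]
grip_width: 1.002
finger_force: 0.0
```

Request:
arm_command --plan '[94,0,0,0,-1,94,0,0,0,-1,94,0,0,0,-1,94,0,0,0,-1,94,0,0,0,-1]'

```text
t: 9.22
position: [432.1, 295.7, 178.1]
tool_rot: [3.141, 0.0, 1.807]
ft_force: [0.3, 0.2, -0.1]
grip_width: 0.996
finger_force: 0.0
```

Request:
arm_command --plan '[94,0,0,0,-1,94,0,0,0,-1,94,0,0,0,-1,94,0,0,0.4,-0.26,94,0,0,0,0]'

```text
t: 9.63
position: [430.9, 295.4, 164.4]
tool_rot: [-3.139, -0.0, 2.144]
ft_force: [-0.6, -0.7, -1.4]
grip_width: 1.002
finger_force: 0.0
```

```bash
python3 - <<'E'
from h import *
s,c=look('w6',[('large_cup_mid',42),('small_saucer_well',4)]);P=cloud(c)
P=P[P[:,2]<100]
r,a=cup(P,[427,298],77,33);saucer(P,[428,297],53)
print(s['qpos']);go(s,r[:2],a)
E
```

```text
t 9.6333 [430.9 295.4 164.4] [-3.139 -0.     2.144]
large_cup_mid [482.  73.] 0.85 [465.  464.1  42. ]
large_cup_mid [318. 227.] 0.71 [426.4 297.6  42. ]
small_saucer_well [389. 445.] 0.37 [637.3 119.5   4. ]
cup [426.9 298.7  31.2] n 1222 zmax 78.1 handle yaw -1.0128568964209934 52
saucer [428.1 296.9  50.4] 1635
[ 3.83862206e-01 -1.11812913e-02  1.91569796e+00 -3.42933455e-04
  1.24004678e+00 -1.88982027e-01]
tool x,y units [ 0.166 -0.054] ('turn units', np.float64(0.14))
```

Request:
arm_command --plan '[94,0.16,-0.05,0.7,0,94,0,0,1,0,94,0,0,1,0,94,0,0,0.9,0,94,0,0,0.45,0]'

```text
t: 10.2
position: [425.2, 299.1, 41.8]
tool_rot: [-3.137, -0.001, 2.144]
ft_force: [-0.5, 0.0, 0.2]
grip_width: 1.0
finger_force: 0.0
```

Request:
arm_command --plan '[60,0,0,0,0,60,0,0,0,0,60,0,0,0,0,60,0,0,0,0,60,0,0,0,0]'

```text
t: 10.62
position: [427.6, 300.5, 46.3]
tool_rot: [3.139, 0.001, 2.145]
ft_force: [-2.6, -1.7, 1.9]
grip_width: 0.682
finger_force: 1.2
```

Request:
arm_command --plan '[60,0,0,0,0,60,0,0,0,0]' --newtons 18

```text
t: 10.78
position: [427.6, 300.5, 46.2]
tool_rot: [3.14, 0.001, 2.146]
ft_force: [-0.6, -0.9, 5.7]
grip_width: 0.677
finger_force: 18.0
```

Request:
arm_command --plan '[60,0,0,-0.4,0,60,0,0,-1,0,60,0,0,-1,0,60,-0.3,-0.2,-0.6,0,60,-0.7,-0.45,0,0]'

```text
t: 11.2
position: [429.4, 266.6, 140.2]
tool_rot: [3.132, 0.002, 2.148]
ft_force: [1.4, 0.4, -2.0]
grip_width: 0.681
finger_force: 18.0
```

Request:
arm_command --plan '[60,-1,-0.64,0,0,60,-1,-0.64,0,0,60,-1,-0.64,0,0,60,-1,-0.64,0,0,60,-1,-0.64,0,0]'

```text
t: 11.62
position: [426.8, 84.9, 135.0]
tool_rot: [3.141, 0.0, 2.146]
ft_force: [0.7, 0.0, -3.1]
grip_width: 0.677
finger_force: 18.0
```

Request:
arm_command --plan '[60,-1,-0.64,0,0,60,-0.7,-0.45,0,0,60,-0.3,-0.2,0,0,60,0,0,0,0]'

```text
t: 11.95
position: [427.5, 13.0, 135.1]
tool_rot: [3.141, 0.001, 2.142]
ft_force: [-0.1, 0.3, -1.8]
grip_width: 0.675
finger_force: 18.0
```

```bash
python3 - <<'E'
from h import *
s,c=look('w7',[('large_cup_mid',90),('large_saucer_well',4)]);P=cloud(c);print(s['grip_width'],s['finger_force'])
saucer(P,[429,-9],77);print('rim');r,a=cup(P[P[:,2]<180],s['position'][:2],s['position'][2]+32,33)
go(s,[429,-9])
E
```

```text
t 11.95 [427.5  13.  135.1] [3.141e+00 1.000e-03 2.142e+00]
large_cup_mid [321. 292.] 0.8 [439.1  -4.1  90. ]
0.6753792758400277 17.98397759324871
saucer [429.   -8.7  72.4] 3719
rim
cup [427.4  11.9  31.4] n 3641 zmax 180.0 handle yaw 2.1106907370946804 710
tool x,y units [-0.643 -0.353]
```

View pics/w7.png

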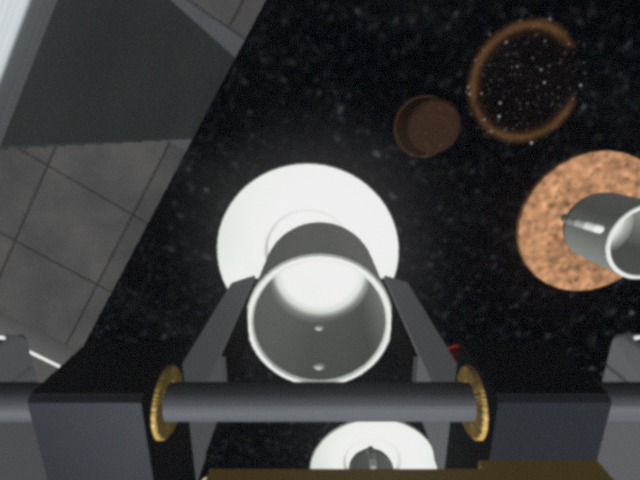

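The large saucer (308,250) shows behind the held cup, at (429,−9) in agreement with earlier fits. Moving over and lowering.

Request:
arm_command --plan '[60,-0.61,-0.33,0.3,0,60,0,0,0.9,0,60,0,0,0.9,0,60,0,0,0.6,0,60,0,0,0,0]'

```text
t: 12.52
position: [425.7, -3.8, 49.9]
tool_rot: [-3.136, -0.007, 2.147]
ft_force: [-0.1, 0.5, -2.8]
grip_width: 0.678
finger_force: 18.0
```

Request:
arm_command --plan '[60,0,0,0.12,0,60,0,0,0.08,0,60,0,0,0,0,60,0,0,0,0]'

```text
t: 12.85
position: [430.2, -5.9, 48.8]
tool_rot: [3.14, 0.002, 2.146]
ft_force: [-0.7, -0.2, -2.0]
grip_width: 0.678
finger_force: 18.0
```

Request:
arm_command --plan '[60,0,0,0.08,0,60,0,0,0.05,0,60,0,0,0,0,60,0,0,0,0]'

```text
t: 13.18
position: [429.3, -5.9, 43.8]
tool_rot: [3.142, -0.0, 2.145]
ft_force: [0.1, 0.3, -2.6]
grip_width: 0.679
finger_force: 18.0
```

Request:
arm_command --plan '[60,0,0,0.05,0,60,0,0,0,0,60,0,0,0,0]'

```text
t: 13.43
position: [429.6, -6.0, 43.2]
tool_rot: [-3.141, 0.0, 2.146]
ft_force: [-3.4, 0.3, 4.6]
grip_width: 0.676
finger_force: 18.0
```

Request:
arm_command --plan '[88,0,0,0,0,88,0,0,0,0,88,0,0,0,0,88,0,0,0,0,88,0,0,-0.3,0]'

```text
t: 13.85
position: [427.9, -5.5, 50.1]
tool_rot: [-3.139, -0.003, 2.145]
ft_force: [0.2, 0.6, -0.3]
grip_width: 0.932
finger_force: 0.0
```

Request:
arm_command --plan '[94,0,0,-0.8,0,94,0,0,-1,0,94,0,0,-1,0,94,0,0,-1,0,94,-0.5,0.13,-0.3,0]'

```text
t: 14.27
position: [442.3, -16.0, 179.7]
tool_rot: [3.136, 0.006, 2.147]
ft_force: [0.4, -0.7, 0.5]
grip_width: 0.995
finger_force: 0.0
```

```bash
python3 - <<'E'
from h import *
s,c=look('w8',[('large_cup_mid',39),('small_cup_mid',29)]);P=cloud(c);P=P[P[:,2]<100]
saucer(P,[429,-9],77);cup(P,[429,-7],74,33)
print('small');saucer(P,[605,-168],65);r,a=cup(P,[603,-167],54,23);go(s,r[:2],a)
E
```

```text
t 14.2667 [442.3 -16.  179.7] [3.136 0.006 2.147]
large_cup_mid [312. 213.] 0.81 [430.2  -9.9  39. ]
small_cup_mid [369. 418.] 0.97 [ 605.5 -168.1   29. ]
small_cup_mid [313. 212.] 0.71 [431.5 -10.6  29. ]
saucer [428.9  -8.6  72.4] 4850
cup [429.6  -7.3  31.2] n 1084 zmax 75.4 handle yaw -0.9988246802677434 59
small
saucer [ 608.1 -167.6   61.7] 1366
cup [ 603.4 -166.2   21.3] n 320 zmax 55.4 handle yaw None 0
tool x,y units [-7.124  1.773]
```

Large cup seated and centred. On to the small cup.

Request:
arm_command --plan '[94,-1,0.25,0,0,94,-1,0.25,0,0,94,-1,0.25,0,0,94,-1,0.25,0,0,94,-1,0.25,0,0]'

```text
t: 14.83
position: [553.1, -121.9, 171.9]
tool_rot: [-3.139, -0.004, 2.146]
ft_force: [0.3, 0.0, 1.1]
grip_width: 1.002
finger_force: 0.0
```

Request:
arm_command --plan '[94,-1,0.25,0,0,94,-0.7,0.2,0,0,94,-0.3,0.1,0,0,94,0,0,0.5,0,94,0,0,0,0]'

```text
t: 15.25
position: [597.8, -161.9, 155.2]
tool_rot: [-3.138, -0.006, 2.145]
ft_force: [-0.3, -0.8, -1.2]
grip_width: 1.0
finger_force: 0.0
```

```bash
python3 - <<'E'
from h import *
s,c=look('w9',[('small_cup_mid',29),('middle_saucer_well',4)]);P=cloud(c);P=P[P[:,2]<100]
saucer(P,[608,-168],65);r,a=cup(P,[603,-167],54,23);go(s,r[:2],a)
E
```

```text
t 15.25 [ 597.8 -161.9  155.2] [-3.138 -0.006  2.145]
small_cup_mid [324. 239.] 0.62 [ 603.8 -166.2   29. ]
saucer [ 608.5 -168.    61.2] 3703
cup [ 603.8 -166.8   21.3] n 731 zmax 55.2 handle yaw 2.2026576979439607 110
tool x,y units [-0.246  0.079] ('turn units', np.float64(-0.55))
```

View pics/w9.png

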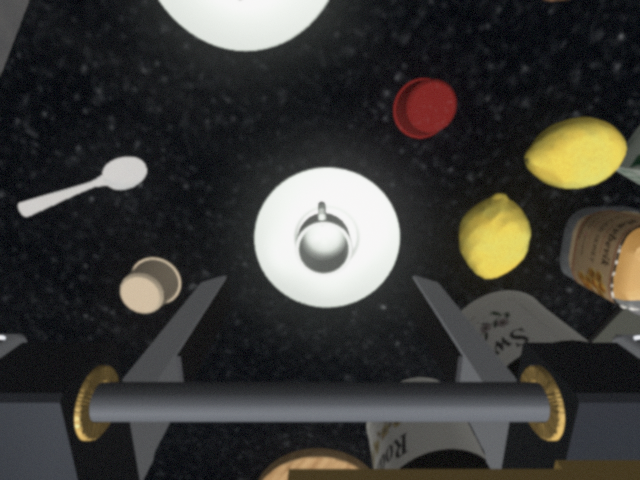

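Small cup is at (322,240) with its handle up, aligned with the tool. A canister stands at (510,320), so I'll check its clearance to the gripper before descending.

```bash
python3 - <<'E'
from h import *
s,c=wrist();P=cloud(c);np.save('P9',P)
a=s['tool_rot'][2];d=P[:,:2]-[603.8,-166.8]
x=d@[np.cos(a),np.sin(a)];y=d@[np.sin(a),-np.cos(a)]
m=(P[:,2]>60)&(P[:,2]<150)&(abs(x)<150)&(y>0)&(y<160)
for x0 in range(-150,150,20):
  k=m&(x>=x0)&(x<x0+20)
  if k.sum()>15: print(x0,'ymin',np.percentile(y[k],2).round(),'zmax',np.percentile(P[k,2],98).round(),k.sum())
c2=capture('side');P2=cloud(c2);d=P2[:,:2]-[603.8,-166.8]
x=d@[np.cos(a),np.sin(a)];y=d@[np.sin(a),-np.cos(a)];m=(P2[:,2]>60)&(P2[:,2]<130)&(abs(x)<60)&(y>40)&(y<160)
print(m.sum());
if m.sum(): print(np.percentile(y[m],[1,10,50]),np.percentile(x[m],[1,50,99]),np.percentile(P2[m,2],[5,50,99]))
E
```

```text
-90 ymin 136.0 zmax 110.0 790
-70 ymin 145.0 zmax 97.0 514
0
```

Clear: the nearest part of the canister is 136 mm away and the gripper's half-width is 89 mm.

Request:
arm_command --plan '[74,-0.2,0.05,0.7,-0.5,74,0,0,1,0,74,0,0,1,0,74,0,0,0.9,0,74,0,0,0.4,0]'

```text
t: 15.92
position: [602.5, -166.1, 36.0]
tool_rot: [-3.139, -0.005, 2.198]
ft_force: [-0.6, 0.5, -1.1]
grip_width: 0.787
finger_force: 0.0
```

Request:
arm_command --plan '[74,0,0,0,0,74,0,0,0,0]' --newtons 12

```text
t: 16.08
position: [605.0, -167.4, 40.0]
tool_rot: [3.141, 0.0, 2.198]
ft_force: [0.3, -0.1, 0.5]
grip_width: 0.788
finger_force: 0.0
```

Request:
arm_command --plan '[60,0,0,0.3,0,42,0,0,0.15,0,42,0,0,0,0,42,0,0,0,0,42,0,0,0,0]'

```text
t: 16.5
position: [605.1, -167.6, 26.4]
tool_rot: [3.141, 0.001, 2.198]
ft_force: [1.3, 1.1, 0.4]
grip_width: 0.472
finger_force: 0.7
```

Request:
arm_command --plan '[42,0,0,0,0,42,0,0,0,0,42,0,0,0,0]'

```text
t: 16.75
position: [605.1, -167.6, 26.3]
tool_rot: [3.141, 0.001, 2.198]
ft_force: [0.4, -0.4, 2.0]
grip_width: 0.473
finger_force: 12.0
```

Request:
arm_command --plan '[42,0,0,-0.4,0,42,0,0,-1,0,42,0,0,-1,0,42,0.3,0.08,-0.7,0,42,0.7,0.19,0,0]'

```text
t: 17.17
position: [597.5, -141.3, 125.7]
tool_rot: [3.136, 0.01, 2.196]
ft_force: [0.6, 0.6, -0.1]
grip_width: 0.472
finger_force: 12.0
```

Request:
arm_command --plan '[42,1,0.27,0,0,42,1,0.27,0,0,42,1,0.27,0,0,42,1,0.27,0,0,42,1,0.27,0,0]'

```text
t: 17.58
position: [537.6, 8.0, 119.4]
tool_rot: [3.141, 0.0, 2.198]
ft_force: [-0.3, 0.7, -0.6]
grip_width: 0.471
finger_force: 12.0
```

Request:
arm_command --plan '[42,1,0.27,0,0,42,1,0.27,0,0,42,1,0.27,0,0,42,1,0.27,0,0,42,1,0.27,0,0]'

```text
t: 18.0
position: [482.4, 153.3, 119.4]
tool_rot: [3.141, 0.0, 2.198]
ft_force: [0.5, 0.2, -1.9]
grip_width: 0.473
finger_force: 12.0
```

Request:
arm_command --plan '[42,1,0.27,0,0,42,1,0.27,0,0,42,0.9,0.25,0,0,42,0.4,0.1,0,0,42,0,0,0,0]'

```text
t: 18.42
position: [445.8, 249.5, 119.1]
tool_rot: [3.141, -0.0, 2.202]
ft_force: [-0.0, -1.0, -0.5]
grip_width: 0.477
finger_force: 12.0
```

```bash
python3 - <<'E'
from h import *
s,c=look('w10',[('small_saucer_well',4)]);P=cloud(c);print(s['grip_width'],s['finger_force'])
saucer(P,[428,297],53);p=s['position'];r,a=cup(P[P[:,2]<p[2]+45],p[:2],p[2]+28,23)
go(s,s['position'][:2]+np.array([428,296.7])-r[:2])
E
```

```text
t 18.4167 [445.8 249.5 119.1] [ 3.141 -0.     2.202]
small_saucer_well [339. 176.] 0.78 [429.5 296.6   4. ]
0.47717259663013795 11.999755842789455
saucer [427.8 297.   50.2] 3138
cup [444.3 250.4  21.6] n 2732 zmax 164.1 handle yaw 2.1884030430779897 935
tool x,y units [1.567 0.471]
```

View pics/w10.png

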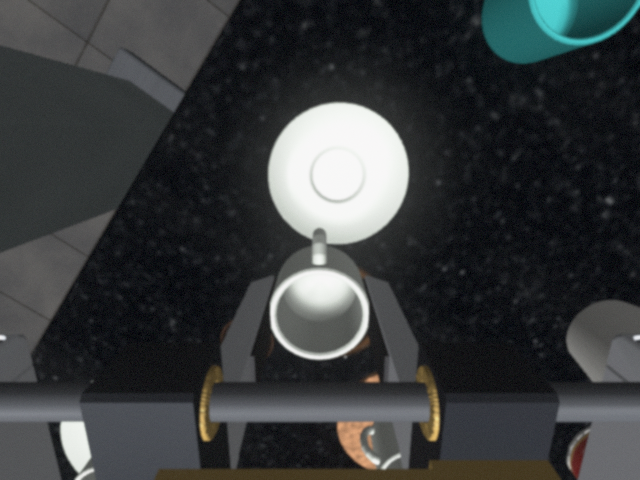

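The empty small saucer shows at (339,173), well (338,175), with the cup held straight.

Request:
arm_command --plan '[42,0.8,0.24,0,0,42,0.75,0.23,0.4,0,42,0,0,0.9,0,42,0,0,0.9,0,42,0,0,0.5,0]'

```text
t: 18.93
position: [430.2, 292.0, 35.3]
tool_rot: [-3.138, -0.0, 2.197]
ft_force: [-0.4, -0.7, -1.4]
grip_width: 0.468
finger_force: 12.0
```

Request:
arm_command --plan '[42,0,0,0,0,42,0,0,0,0]'

```text
t: 19.1
position: [431.2, 292.5, 37.4]
tool_rot: [-3.14, -0.0, 2.196]
ft_force: [-0.7, -0.2, -1.5]
grip_width: 0.472
finger_force: 12.0
```

Request:
arm_command --plan '[42,0.12,0.02,0.1,0,42,0,0,0.13,0,42,0,0,0.08,0,42,0,0,0,0,42,0,0,0,0]'

```text
t: 19.52
position: [429.4, 297.1, 28.7]
tool_rot: [3.141, 0.0, 2.198]
ft_force: [0.1, -1.1, -1.2]
grip_width: 0.47
finger_force: 12.0
```

Request:
arm_command --plan '[42,0,0,0.05,0,42,0,0,0,0,42,0,0,0,0]'

```text
t: 19.77
position: [429.2, 297.1, 27.0]
tool_rot: [3.142, 0.0, 2.198]
ft_force: [-0.0, -0.4, -0.9]
grip_width: 0.47
finger_force: 12.0
```

Request:
arm_command --plan '[42,0,0,0.04,0,42,0,0,0,0,42,0,0,0,0]'

```text
t: 20.02
position: [429.6, 297.2, 26.3]
tool_rot: [3.141, 0.0, 2.198]
ft_force: [-1.7, -0.4, 3.4]
grip_width: 0.477
finger_force: 12.0
```

Request:
arm_command --plan '[70,0,0,0,0,70,0,0,0,0,70,0,0,0,0,70,0,0,0,0,70,0,0,-0.3,0]'

```text
t: 20.43
position: [427.7, 296.4, 33.3]
tool_rot: [-3.138, -0.001, 2.198]
ft_force: [0.2, -0.3, -0.4]
grip_width: 0.738
finger_force: 0.0
```

Request:
arm_command --plan '[94,0,0,-0.8,0,94,0,0,-1,0,94,0,0,-1,0,94,0,0,-1,0,94,-0.3,0.0,-0.5,0]'

```text
t: 20.85
position: [435.7, 291.1, 168.6]
tool_rot: [3.135, 0.001, 2.199]
ft_force: [-0.6, 0.2, -0.0]
grip_width: 0.998
finger_force: 0.0
```

```bash
python3 - <<'E'
from h import *
s,c=look('w11',[('small_cup_mid',29),('middle_cup_mid',36)]);P=cloud(c);P=P[P[:,2]<100]
saucer(P,[428,297],53);r,a=cup(P,[428,298],54,23);go(s,[616.9,142.1],-2.816);print(s['qpos'])
E
```

```text
t 20.85 [435.7 291.1 168.6] [3.135e+00 1.000e-03 2.199e+00]
small_cup_mid [318. 217.] 0.86 [429.6 297.7  29. ]
middle_cup_mid [373. 435.] 0.73 [610.  145.9  36. ]
saucer [427.9 297.2  50.2] 2130
cup [428.2 297.9  21.3] n 685 zmax 55.4 handle yaw 2.2076620641158557 96
tool x,y units [-7.569  1.964] ('turn units', np.float64(-12.11))
[ 3.72188801e-01 -1.84457440e-02  1.91469415e+00  4.94496578e-04
  1.23908636e+00 -2.56522691e-01]
```

Request:
arm_command --plan '[94,-0.9,0.23,0,0,94,-1,0.26,0,0,94,-1,0.26,0,0,94,-1,0.26,0,0,94,-1,0.26,0,0]'

```text
t: 21.42
position: [551.0, 192.2, 161.3]
tool_rot: [-3.138, -0.002, 2.198]
ft_force: [0.4, 0.8, -0.1]
grip_width: 1.002
finger_force: 0.0
```

Request:
arm_command --plan '[94,-1,0.26,0,0,94,-0.9,0.24,0,0,94,-0.6,0.15,0,0,94,0,0,0,-1,94,0,0,0,-1]'

```text
t: 21.83
position: [610.7, 142.9, 160.8]
tool_rot: [-3.139, -0.003, 2.41]
ft_force: [-0.3, -0.2, 0.2]
grip_width: 0.999
finger_force: 0.0
```

Request:
arm_command --plan '[94,0,0,0,-1,94,0,0,0,-1,94,0,0,0,-1,94,0,0,0,-1,94,0,0,0,-1]'

```text
t: 22.25
position: [609.8, 144.0, 161.0]
tool_rot: [-3.141, -0.004, 2.936]
ft_force: [0.9, -0.2, -0.2]
grip_width: 1.003
finger_force: 0.0
```

Request:
arm_command --plan '[94,0,0,0,-1,94,0,0,0,-1,94,0,0,0,-1,94,0,0,0,-1,94,0,0,0,-1]'

```text
t: 22.67
position: [609.8, 144.1, 161.0]
tool_rot: [3.14, -0.004, -2.823]
ft_force: [-0.3, 0.5, -0.1]
grip_width: 0.999
finger_force: 0.0
```

Request:
arm_command --plan '[94,0,0,0.4,-0.1,94,0,0,0,0,94,0,0,0,0]'

```text
t: 22.92
position: [609.7, 143.9, 148.9]
tool_rot: [3.14, -0.005, -2.82]
ft_force: [0.1, -0.2, -0.2]
grip_width: 0.999
finger_force: 0.0
```

```bash
python3 - <<'E'
from h import *
s,c=look('w12',[('middle_cup_mid',36)]);P=cloud(c);P=P[P[:,2]<150]
r,a=cup(P[P[:,2]<100],[617,142],66,28);go(s,r[:2],a)
b=s['tool_rot'][2];d=P[:,:2]-r[:2];x=d@[np.cos(b),np.sin(b)];y=d@[np.sin(b),-np.cos(b)]
m=(P[:,2]>75)&(abs(x)<60)&(abs(y)<130);print(m.sum(),np.percentile(abs(y[m]),2) if m.any() else '')
E
```

```text
t 22.9167 [609.7 143.9 148.9] [ 3.14  -0.005 -2.82 ]
middle_cup_mid [313. 239.] 0.66 [613.3 139.8  36. ]
cup [615.1 142.2  26.2] n 1028 zmax 67.3 handle yaw -2.8173815683850947 157
tool x,y units [-0.152 -0.11 ] ('turn units', np.float64(-0.03))
75 43.80386561713466
```

View pics/w12.png

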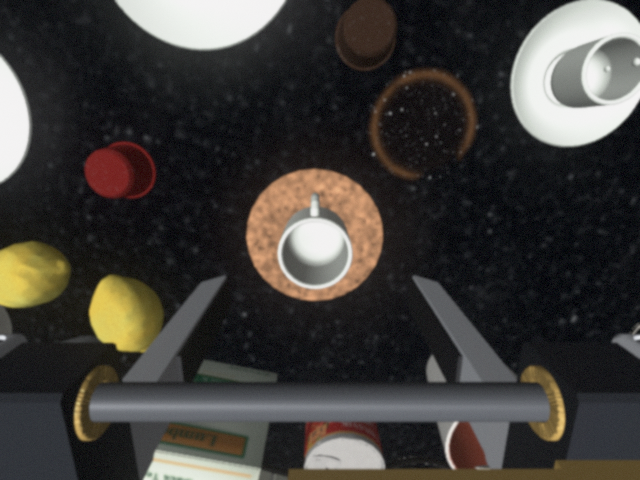

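Middle cup is on the mat at (315,245), handle up the image. Tall items are all well behind it.

Request:
arm_command --plan '[94,-0.15,-0.11,0.7,0,94,0,0,1,0,94,0,0,1,0,94,0,0,0.8,0,94,0,0,0.2,0]'

```text
t: 23.43
position: [613.5, 141.9, 36.1]
tool_rot: [3.139, -0.007, -2.819]
ft_force: [-0.1, 0.6, 0.6]
grip_width: 1.002
finger_force: 0.0
```

Request:
arm_command --plan '[50,0,0,0,0,50,0,0,0,0,50,0,0,0,0,50,0,0,0,0,50,0,0,0,0]' --newtons 15

```text
t: 23.85
position: [618.0, 142.2, 42.6]
tool_rot: [-3.141, 0.003, -2.818]
ft_force: [-0.3, -0.3, 0.2]
grip_width: 0.683
finger_force: 0.0
```

Request:
arm_command --plan '[50,0,0,0,0,50,0,0,0,0,50,0,0,0,0,50,0,0,0,0]'

```text
t: 24.18
position: [617.3, 142.3, 41.7]
tool_rot: [-3.141, 0.001, -2.818]
ft_force: [-1.6, 0.4, 5.0]
grip_width: 0.575
finger_force: 15.0
```

Request:
arm_command --plan '[50,0,0,-0.4,0,50,0,0,-1,0,50,0,0,-1,0,50,0.1,-0.3,-0.6,0,50,0.24,-0.7,0,0]'

```text
t: 24.6
position: [619.5, 111.9, 136.6]
tool_rot: [-3.139, 0.009, -2.815]
ft_force: [0.9, -1.0, -0.8]
grip_width: 0.575
finger_force: 15.0
```

Request:
arm_command --plan '[50,0.36,-1,0,0,50,0.36,-1,0,0,50,0.36,-1,0,0,50,0.36,-1,0,0,50,0.36,-1,0,0]'

```text
t: 25.02
position: [612.5, -50.3, 130.9]
tool_rot: [3.141, -0.0, -2.818]
ft_force: [0.6, 0.1, -0.4]
grip_width: 0.573
finger_force: 15.0
```

Request:
arm_command --plan '[50,0.36,-1,0,0,50,0.36,-1,0,0,50,0.2,-0.7,0,0,50,0.1,-0.3,0,0,50,0,0,0,0]'

```text
t: 25.43
position: [612.4, -145.7, 130.8]
tool_rot: [3.142, -0.0, -2.821]
ft_force: [-0.4, 0.6, -0.2]
grip_width: 0.575
finger_force: 15.0
```

```bash
python3 - <<'E'
from h import *
s,c=look('w13',[('middle_saucer_well',4)]);P=cloud(c);print(s['grip_width'],s['finger_force'])
saucer(P,[608,-168],65);p=s['position'];r,a=cup(P[P[:,2]<p[2]+45],p[:2],p[2]+24,28)
go(s,s['position'][:2]+np.array([608.3,-168])-r[:2])
E
```

```text
t 25.4333 [ 612.4 -145.7  130.8] [ 3.142 -0.    -2.821]
middle_saucer_well [295. 220.] 0.7 [ 609.1 -168.7    4. ]
0.575243896753326 14.999677022133255
saucer [ 607.8 -168.4   61.1] 3407
cup [ 610.4 -146.7   26.4] n 3198 zmax 175.8 handle yaw -2.8202280233064387 812
tool x,y units [ 0.29  -0.652]
```

View pics/w13.png

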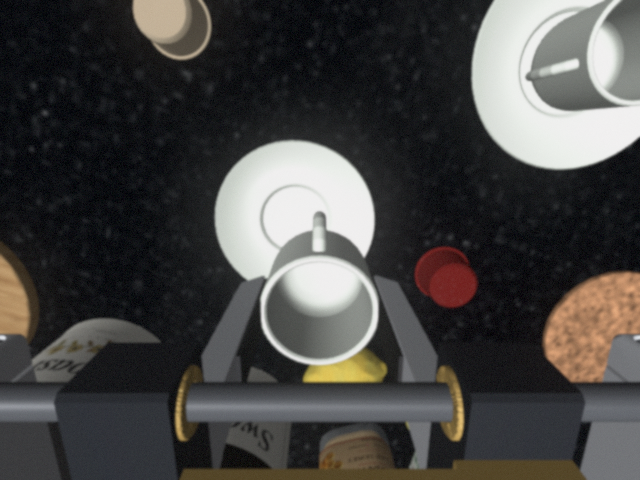

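The middle saucer is at (295,215) with the cup beside it. I'll check the canister at (100,345) against the gripper body at the final pose.

```bash
python3 - <<'E'
from h import *
s,c=wrist();P=cloud(c);b=s['tool_rot'][2]
for Q in (P,np.load('P9.npy'),np.load('P1.npy')):
  d=Q[:,:2]-[610,-168];x=d@[np.cos(b),np.sin(b)];y=d@[np.sin(b),-np.cos(b)]
  m=(Q[:,2]>60)&(Q[:,2]<128)&(x<60)&(x>-160)&(y<-60)&(y>-180)
  for x0 in range(-160,60,20):
    k=m&(x>=x0)&(x<x0+20)
    if k.sum()>15: print(x0,'y',np.percentile(y[k],98).round(),'zmax',Q[k,2].max().round(),k.sum())
  print()
E
```

```text
-160 y -136.0 zmax 125.0 19
-140 y -136.0 zmax 126.0 289
-120 y -138.0 zmax 124.0 313
-100 y -155.0 zmax 91.0 981

-160 y -119.0 zmax 116.0 821
-140 y -119.0 zmax 117.0 1236
-120 y -126.0 zmax 116.0 1608
-100 y -147.0 zmax 104.0 627
```

Clear.

Request:
arm_command --plan '[50,0.29,-0.64,0,0,50,0,0,0.8,0,50,0,0,0.9,0,50,0,0,0.8,0,50,0,0,0.2,0]'

```text
t: 26.0
position: [607.6, -161.9, 45.2]
tool_rot: [3.136, -0.006, -2.816]
ft_force: [-0.2, 0.1, -1.5]
grip_width: 0.577
finger_force: 15.0
```

Request:
arm_command --plan '[50,0,0,0,0,50,0,0,0,0,50,0,0,0,0]'

```text
t: 26.25
position: [612.0, -165.0, 51.9]
tool_rot: [-3.139, 0.002, -2.817]
ft_force: [0.6, -0.1, 0.0]
grip_width: 0.573
finger_force: 15.0
```

Request:
arm_command --plan '[50,0.08,-0.05,0.12,0,50,0,0,0.12,0,50,0,0,0.08,0,50,0,0,0,0,50,0,0,0,0]'

```text
t: 26.67
position: [608.5, -167.2, 40.0]
tool_rot: [3.141, -0.0, -2.818]
ft_force: [-0.0, -0.1, -0.9]
grip_width: 0.571
finger_force: 15.0
```

Request:
arm_command --plan '[50,0,0,0.07,0,50,0,0,0,0,50,0,0,0,0]'

```text
t: 26.92
position: [609.1, -167.4, 39.6]
tool_rot: [-3.141, 0.0, -2.818]
ft_force: [-2.7, 1.0, 6.5]
grip_width: 0.573
finger_force: 15.0
```

Contact at the expected height, so I'll release and lift.

Request:
arm_command --plan '[80,0,0,0,0,80,0,0,0,0,80,0,0,0,0,80,0,0,0,0,80,0,0,-0.3,0]'

```text
t: 27.33
position: [607.3, -166.5, 45.3]
tool_rot: [3.139, -0.003, -2.818]
ft_force: [-0.4, 0.8, 0.2]
grip_width: 0.844
finger_force: 0.0
```

Request:
arm_command --plan '[94,0,0,-0.8,0,94,0,0,-1,0,94,0,0,-1,0,94,0,0,-1,0,94,0,0,-1,0]'

```text
t: 27.75
position: [608.6, -167.1, 193.2]
tool_rot: [-3.141, 0.0, -2.818]
ft_force: [0.6, 0.7, -1.6]
grip_width: 0.997
finger_force: 0.0
```

Request:
arm_command --plan '[94,0,0,-0.3,0,94,0,0,0,0,94,0,0,0,0]'

```text
t: 28.0
position: [608.4, -167.0, 199.4]
tool_rot: [3.141, -0.0, -2.818]
ft_force: [0.3, -0.5, -0.8]
grip_width: 0.996
finger_force: 0.0
```

```bash
python3 - <<'E'
from h import *
s,c=look('w14',[('middle_cup_mid',34),('large_cup_mid',39)]);P=cloud(c);P=P[P[:,2]<100]
saucer(P,[608,-168],65);cup(P,[608,-168],64,28)
saucer(P,[429,-9],77);cup(P,[429,-7],74,33)
c=capture('side');cv2.imwrite('pics/side1.png',cv2.resize(c['color'][150:400,180:520],None,fx=2,fy=2))
E
```

```text
t 28.0 [ 608.4 -167.   199.4] [ 3.141 -0.    -2.818]
middle_cup_mid [318. 220.] 0.86 [ 607.2 -169.5   34. ]
large_cup_mid [563.  87.] 0.71 [429.9  -8.2  39. ]
saucer [ 607.7 -168.5   61.2] 2965
cup [ 607.  -168.2   26.3] n 728 zmax 65.0 handle yaw -2.8203654178541098 96
saucer [428.9  -9.   72.2] 4578
cup [429.7  -9.   31.3] n 1558 zmax 75.9 handle yaw -1.0071249851632837 239
```

View pics/w14.png

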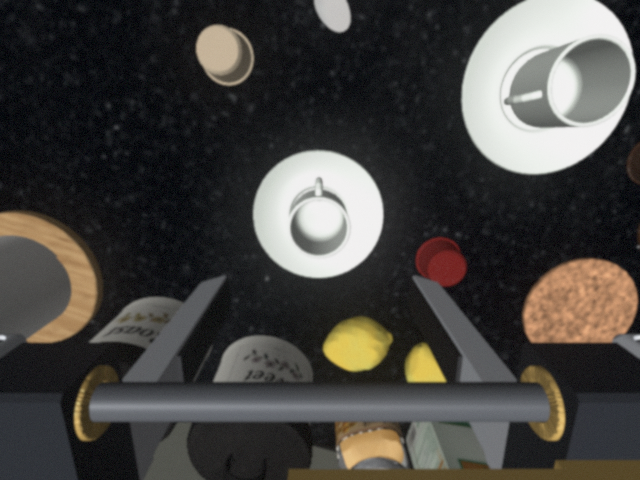

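View pics/side1.png

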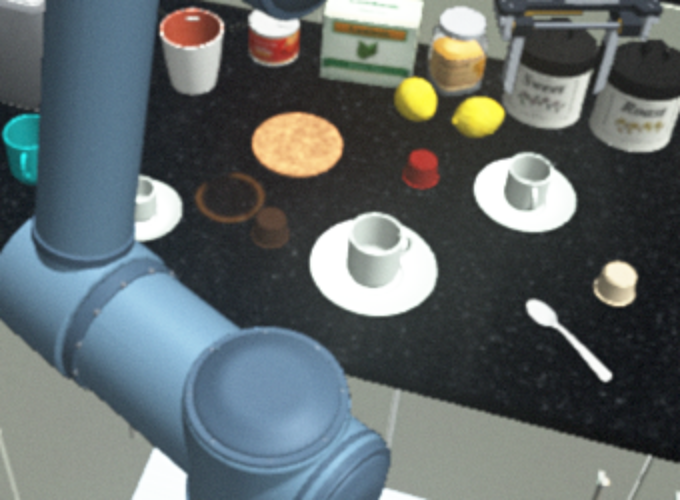

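All three cups stand centred on their own saucers: middle at (318,220), large at (560,90), and small measured earlier at 0.8 mm from its saucer's centre. The arm is clear.

```bash
python3 -c "
from plant import *
print(hand_in())"
```

```text
the job is handed in; nothing more can be done
None
```

I handed the job in after about 28 s of robot time: all three cups stand upright in the wells of their own saucers, each within about 1 mm of centre by the wrist camera, though the judge returned no verdict.

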